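Set the sprung length stop on its middle catch

ROBOT

A 6-joint arm with a two-finger parallel gripper is mounted at the origin on the work surface; the furniture and walls round the work are solid. World frame = base frame: x ahead of the robot, y to its left, z up, the work surface at z = 0. Lengths are in m, angles in rad, forces in N, time in s.
With the tool pointing down it reaches from about 0.35 to 0.8 m from the base axis. Payload 7.3 kg.
Tool frame: the origin (TCP) lies midway between the tips of the shut fingers; the grasp point (between the pads) lies 19 mm behind it; z points along the fingers, y is the direction in which the jaws open and shut (so a half turn about z gives the same grasp; the last joint's range is limited). The gripper opens to 85 mm and grips with 20 to 120 N. Pads are 22 mm wide; open, the fingers measure 114 mm over their backs; the gripper's body (76 mm by 85 mm) begins 54 mm behind the grasp point. The pads swing forward as they close: fully open they stand 13 mm farther back than shut.
Start: joints at [-1.401, 0.342, 1.524, -0, 1.275, -0.146], TCP at [0.163, -0.499, 0.231] pointing down, gripper open.
Joint ranges: [-2.53, 2.53], [-0.77, 2.02], [0.04, 2.7], [-1, 4.14], [0.28, 2.66], [-3.11, 3.11]. Speed limits (rad/s): [2.57, 2.57, 3.14, 3.14, 3.14, 3.14].

INTERFACE

Orientations are given as a unit quaternion [x, y, z, w].
In Python, from plant import r, fingers, camera, camera_info, job gives the robot as it stands. Calls block until the motion is done:
- r.move_ptp(position, orientation): joint-space move of the TCP to a pose.
- r.move_linear(position, frame=None, v=0.15): straight line of the TCP; frame=None keeps the orientation; v is the mean speed in m/s.
- r.move_j(angles): joint-space move.
- fingers.gripper_to(opening): finger opening in m; the grip force is fixed at half the most; returns when the fingers have stopped.
- r.hold(seconds).
- r.solve_ik(position, orientation): joint angles nearest the present ones, or None.
- camera(name): name is "side" or "top"; returns the picture (400x640x3 uint8, red, green, blue); there is no depth.
- camera_info(name): a dict with "fovy" (degrees; the focal length in pixels is half the picture's height over the tangent of half this angle, whatever the lens; pixels are square), "cx", "cy" (the principal point, pixels), "k1" (the pictures are not rectified: a ray, as slopes to the right and down, at radius r is drawn at 1 + k1 r^2 times it, then the intrinsics apply), "rvec" (rotation vector, rad) and "tvec" (3), from world to camera coordinates, as OpenCV has them. Camera axes: x right, y down, z forward; pixel columns grow to the right and rows downward; lengths in m; the calibration is good to about 2 mm. A picture is of the moment at which its call begins. camera_info takes no time and is no camera call.
A pose or a line that the arm cannot do raises r.Unreachable and nothing moves.
- job.sign_off(): hands the job in, once; it reports no verdict.
Readings, each from a call of its own:
- r.current_time(): time.
- r.current_joint_positions(): joint angles.
- r.current_dq(): joint speeds.
- r.current_effort(): joint torques, N m.
- r.current_position(): TCP position.
- r.current_orientation(): TCP orientation.
- r.current_contact_force(): force on the tool from outside, world axes, zero at the start.
- r.current_torque(): the same for the moment, N m.
- r.current_opening(): finger opening in m.
Only numpy, scipy, OpenCV 4.12 (cv2) and the standard library are available. Lean on these libraries where they do the work, as an engineer would, in place of code of your own. Each camera call takes 0.05 s, during which the arm holds its last target.

TASK

Set the length stop of the cutting jig to its middle catch: with the fingertips push the near face of its upright plate along the jig, away from the robot, until the middle catch has clicked past the pawl but well short of the last catch, then let go so that the spring brings the slide back to rest latched against the pawl. Only push it: do not pinch the plate or reach round its back, leave the pawl to drop in by itself, and leave the bottles and the dark wooden blank as they stand.

Things in the scene. Friction and masses are not known exactly. Their poses are not given: they have to be found in the camera images.
- jig: Fixed plywood base of the length stop, 280x124x12 mm (x -128..152, y -62..62 mm). Origin on the underside, under the slide's centre line; +x is the way the slide is pushed (away from the robot, turned up to 0.5 rad either way), z up. Guides 24 mm high flank the slide; a bearing block 46 mm high stands at x 125..149 mm. The board on the robot's side of the plate is bare.
- slide (a joint): Slide travel along the jig's +x in m: 0 home (start), 0.085 hard end. A spring drives it back: 3 N at 0, 5.4 at 0.04, 7.2 at 0.07. The middle tooth clicks past the pawl at 0.041; let go after that, it returns and latches at 0.040. The last tooth clicks at 0.071 and cannot be undone; never pass 0.068. Let go too early, it flies back to 0. Push to about 0.055.
- push_point (a point): Centre of the near face of the upright stop plate, moving with the slide; 55 mm above the bench. The plate is 100 mm wide across the push, 9 mm thick, and spans 34 to 80 mm above the bench; the face looks along the jig's -x. At home this point is at x = -66 mm, y = 0 in the jig's frame.
- back_point (a point): Centre of the back of the stop plate: a dark steel sheet, 94x4x40 mm, covering its far face, 13 mm beyond the push point; not to be touched. Moves with the slide.
- pawl (a joint): Angle of the sprung pawl in rad: 0 = resting in against the slide, grows as a tooth lifts it outwards (about 0.25 as a tooth passes).
- pawl_pivot (a point): Top of the pawl's pivot, 29 mm above the bench, at x = 5 mm, y = 31 mm in the jig's frame. The pawl is a dark steel arm, 40 mm long, on the board to the left of the slide, its roller end towards the jig's +x; not to be touched.
- oil_bottle: Brown round bottle with black cap, 37 mm across, 78 mm high, loose, standing to the left of the jig. Origin at its base.
- amber_pills: Amber round bottle with white cap, 40 mm across, 68 mm high, loose, standing to the left of the jig. Origin at its base.
- ebony_blank: Dark wooden blank, 34 x 190 x 14 mm (its own y is the long way), lying loose to the right of the jig. Origin at the centre of its underside.

How it is judged:
By the outcome, as a careful person would: the job done as asked, in the order asked, and still so for the second after the job is handed in, with the robot touching nothing.
It also fails if it takes over 29 s, if anything falls off the work surface, if the arm or the gripper's body presses on something with over 40 N, if the wrist force passes 120 N, or if a joint passes its speed limit or range.

## Working session

There is one attempt and no reset: what is moved stays moved. The work goes in short steps, each a Python script; the robot and the scene stay as the last script left them, time stands still between calls to the robot, and variables do not carry over. Pictures are saved under pics/ and viewed, and the job is handed in when it is done.

```bash
mkdir -p pics; ls
python3 - <<'E'
from plant import r, fingers, camera, camera_info, job
import cv2
for n in ("side","top"):
    cv2.imwrite(f"pics/{n}0.png",cv2.cvtColor(camera(n),cv2.COLOR_RGB2BGR)); print(n,camera_info(n))
print(r.current_time(),r.current_orientation(),r.current_opening())
E
```

```text
pics
side {'fovy': 47.12490391799952, 'cx': 310.6765418951534, 'cy': 198.93277243890998, 'k1': -0.06313477773545237, 'rvec': array([ 2.09181264, -0.36579518,  0.18904789]), 'tvec': array([-0.52225603,  0.20457117,  0.65095852])}
top {'fovy': 45.263631462160575, 'cx': 312.4305365183686, 'cy': 199.90137161180152, 'k1': -0.04432935228158662, 'rvec': array([ 2.06167992, -2.13707836,  0.23963872]), 'tvec': array([0.1040323 , 0.59532456, 0.87449564])}
0.1 [ 9.87558279e-01  1.57251958e-01 -1.24738574e-06 -6.84168373e-04] 0.08542031250297247
```

View pics/side0.png

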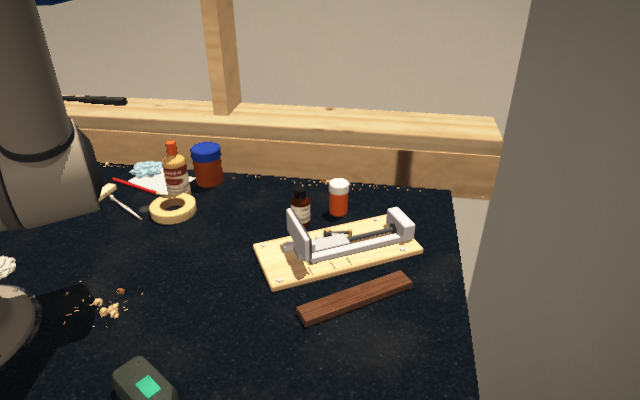

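View pics/top0.png

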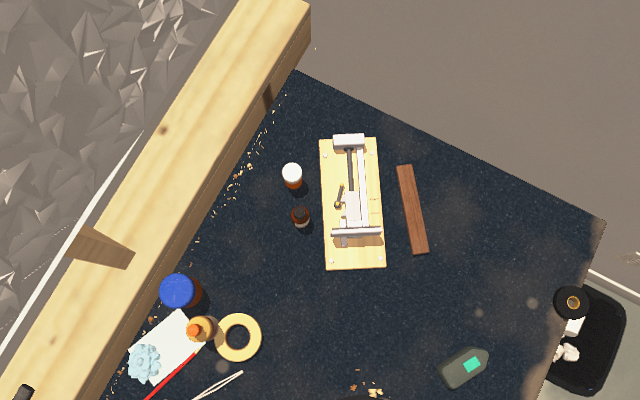

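The side view shows the jig at about (340,245). In the top view its board has corners near (319,139), (375,137), (386,266) and (326,270), with the plate at row ~231. Next I'll enlarge the crops to get accurate corners.

Run:
```python
import cv2
a=cv2.imread("pics/top0.png")[125:280,270:440]; cv2.imwrite("pics/topz.png",cv2.resize(a,None,fx=3.8,fy=3.8,interpolation=cv2.INTER_CUBIC))
a=cv2.imread("pics/side0.png")[170:330,240:435]; cv2.imwrite("pics/sidez.png",cv2.resize(a,None,fx=3.7,fy=3.7,interpolation=cv2.INTER_CUBIC))
```

```text
(no output)
```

View pics/topz.png

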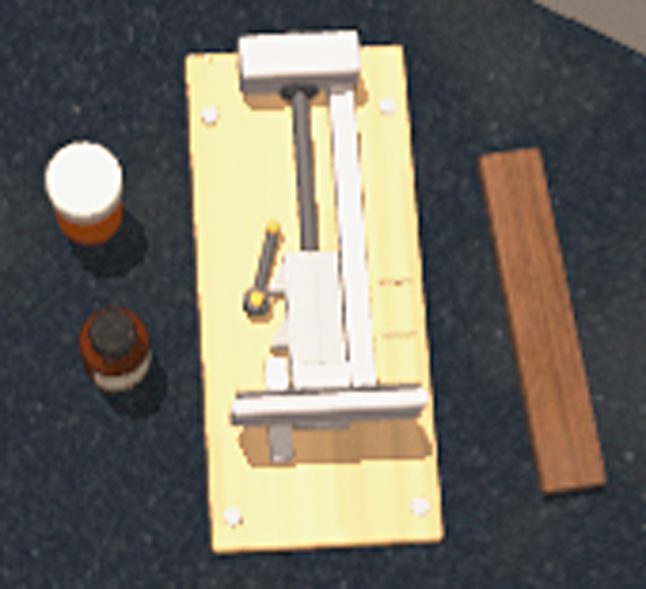

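View pics/sidez.png

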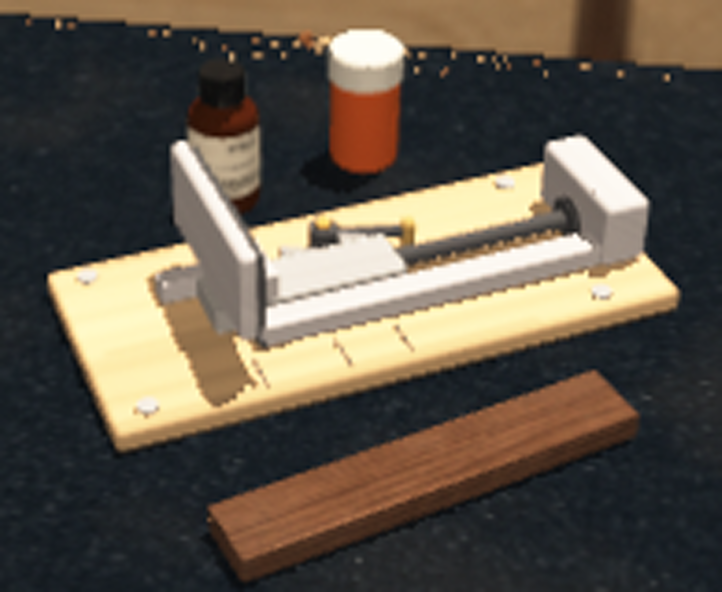

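```bash
cat > h.py <<'E'
import numpy as np, cv2
from scipy.optimize import least_squares
from scipy.spatial.transform import Rotation as R
from plant import r, fingers, camera, camera_info, job
def proj(n,P):
    c=camera_info(n); P=np.atleast_2d(np.asarray(P,float))
    f=200/np.tan(np.radians(c["fovy"])/2)
    K=np.array([[f,0,c["cx"]],[0,f,c["cy"]],[0,0,1]])
    return cv2.projectPoints(P,c["rvec"],c["tvec"],K,np.array([c["k1"],0,0,0,0]))[0].reshape(-1,2)
def campos(n):
    c=camera_info(n); return -cv2.Rodrigues(c["rvec"])[0].T@c["tvec"]
def w(p,q):
    q=np.atleast_2d(np.asarray(q,float)); c,s=np.cos(p[2]),np.sin(p[2])
    return np.c_[p[0]+c*q[:,0]-s*q[:,1],p[1]+s*q[:,0]+c*q[:,1],q[:,2]]
E
cat > fit.py <<'E'
from h import *
T=lambda u,v:(270+(u+.5)/3.8-.5,125+(v+.5)/3.8-.5)
S=lambda u,v:(240+(u+.5)/3.7-.5,170+(v+.5)/3.7-.5)
obs=[("top",(.152,.062,.012),T(187,55)),("top",(.152,-.062,.012),T(404,45)),("top",(-.128,-.062,.012),T(441,535)),("top",(-.128,.062,.012),T(213,546)),
("side",(-.128,.062,.012),S(49,277)),("side",(-.128,-.062,.012),S(118,441)),("side",(.152,-.062,.012),S(678,291)),
("side",(-.066,.05,.08),S(172,146)),("side",(-.066,-.05,.08),S(243,266))]
def res(p): return np.concatenate([proj(n,w(p,q))[0]-np.array(o) for n,q,o in obs])
for sel in (obs,obs[:4],obs[4:]):
    o2=obs; f=least_squares(lambda p:np.concatenate([proj(n,w(p,q))[0]-np.array(o) for n,q,o in sel]),[.6,0,0])
    print(f.x.round(4)); print(f.fun.reshape(-1,2).round(1).tolist())
print(campos("top"),campos("side"))
f=least_squares(res,[.6,0,0]); np.save("pose.npy",f.x)
for n,sc,off,z in(("top",3.8,(270,125),"topz"),("side",3.7,(240,170),"sidez")):
    im=cv2.imread(f"pics/{z}.png")
    d=lambda q:tuple(int(v) for v in ((proj(n,w(f.x,q))[0]-off+.5)*sc-.5))
    for q in [(-.066,y,zz) for y in(-.05,.05) for zz in(.034,.08)]+[(-.066,0,.055),(.005,.031,.029)]+[(.125,y,.058) for y in(-.03,.03)]+[(x,y,.012) for x in(-.128,.152) for y in(-.062,.062)]: cv2.circle(im,d(q),4,(0,255,0),1)
    cv2.imwrite(f"pics/{z}_ov.png",im)
print(w(f.x,[(-.066,0,.055)]))
E
python3 fit.py
```

```text
[0.5938 0.     0.0154]
[[-0.2, 0.3], [0.1, 0.2], [1.6, 1.7], [0.4, 2.0], [-0.1, -1.0], [0.6, -1.3], [2.1, -0.1], [0.0, -0.9], [0.3, -1.3]]
[0.5962 0.001  0.0092]
[[-0.2, -0.9], [0.1, -0.7], [0.7, 0.7], [-0.5, 0.7]]
[ 0.5921 -0.0013  0.024 ]
[[-1.0, 0.0], [0.3, -0.1], [1.6, 0.1], [-0.8, -0.2], [-0.0, -0.5]]
[0.38491321 0.08512986 0.98720383] [ 0.34847901 -0.59985419  0.50703556]
[[ 0.52782256 -0.00096459  0.055     ]]
```

View pics/topz_ov.png

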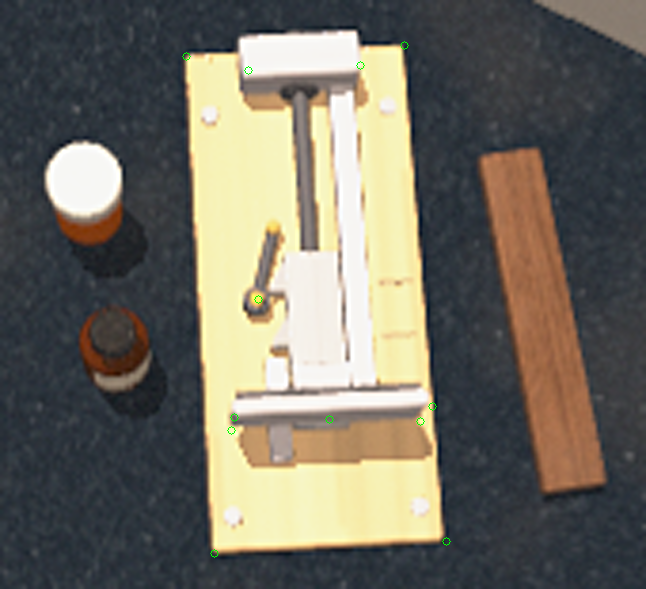

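View pics/sidez_ov.png

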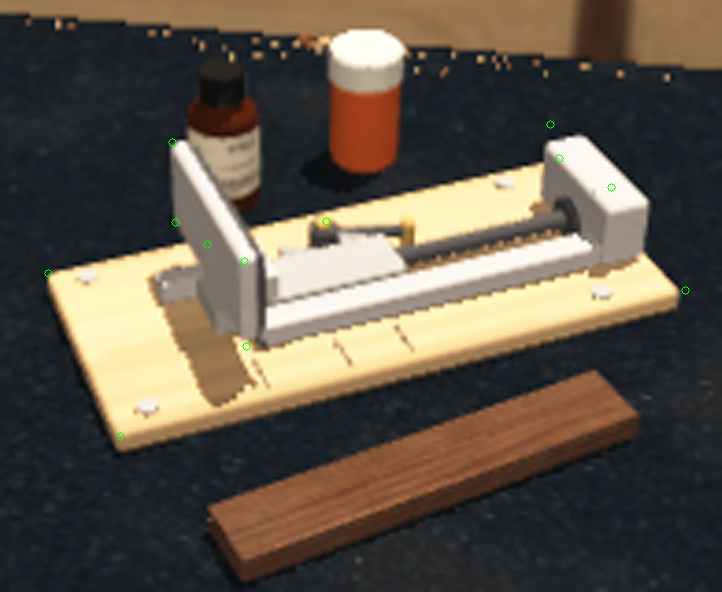

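The fit agrees to about 3 mm between the two cameras: jig at (0.594, 0.000), yaw ≈ 0.013, push point at x ≈ 0.528. Both bottles and the blank are clear of the approach. Next I'll shut the fingers, come down on the robot's side of the plate, and feel for contact.

Run:
```python
from h import *
psi=0.0135; q=[np.cos(psi/2),np.sin(psi/2),0,0]
t0=r.current_time()
print(r.solve_ik([.465,-.001,.15],q), r.solve_ik([.58,-.001,.047],q))
fingers.gripper_to(0.0)
r.move_ptp([.465,-.001,.15],q); print(r.current_time(),r.current_position(),r.current_orientation().round(4),r.current_contact_force().round(2))
r.move_linear([.475,-.001,.047]); print(r.current_time(),r.current_opening(),r.current_contact_force().round(2))
for n in("side","top"): cv2.imwrite(f"pics/{n}1.png",cv2.cvtColor(camera(n),cv2.COLOR_RGB2BGR))
```

```text
[-1.67199565e-01  3.22651518e-01  1.80291345e+00 -4.44089210e-16
  1.01602768e+00  1.39009676e+00] [-1.33832012e-01  6.40332509e-01  1.58622224e+00 -4.44089210e-16
  9.15037907e-01  1.42346432e+00]
2.975 [ 0.46519197 -0.00164374  0.1501065 ] [1.0e+00 6.4e-03 2.0e-04 1.0e-04] [-0.1  -0.6   0.04]
3.8167 1.4522443911234324e-05 [ 0.27 -0.4  -0.66]
```

View pics/side1.png

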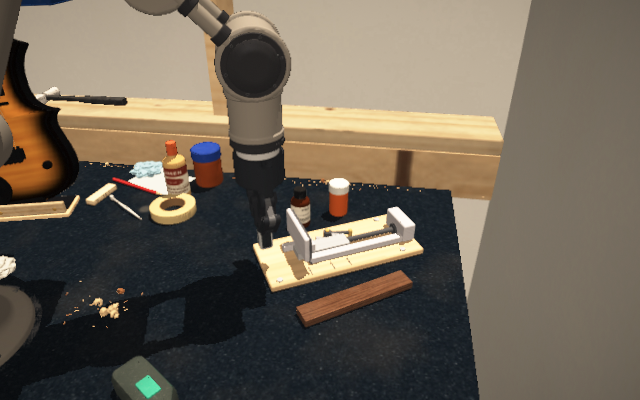

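View pics/top1.png

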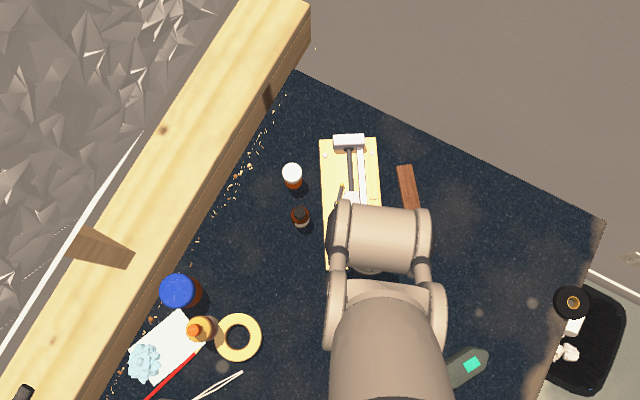

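Side view: the shut fingertips at about (265,243) are on the near side of the plate, whose left edge is at about (290,215), and nothing has been touched. The top view is hidden by the arm. Next I'll step forward to find contact.

```bash
python3 - <<'E'
from h import *
psi=0.0135; d=np.array([np.cos(psi),np.sin(psi),0]); p0=np.array([.475,-.001,.047])
def F(): return np.mean([r.current_contact_force() for _ in range(3)],axis=0)
s=.022
while s<.06:
    r.move_linear(p0+s*d,v=.05); f=F(); print(round(s,4),r.current_position().round(4),f.round(2),r.current_time())
    if f@d<-1.8:
        r.hold(.1); f=F(); print("confirm",f.round(2))
        if f@d<-1.8: break
    s+=.003
cv2.imwrite("pics/side2.png",cv2.cvtColor(camera("side"),cv2.COLOR_RGB2BGR))
E
python3 -c "
import cv2
a=cv2.imread('pics/side2.png')[170:330,240:435]; cv2.imwrite('pics/side2z.png',cv2.resize(a,None,fx=3.7,fy=3.7,interpolation=2))"
```

```text
0.022 [ 0.4969 -0.0007  0.0468] [0.3  0.2  0.32] 4.5083
0.025 [ 0.5001 -0.0007  0.047 ] [-0.26 -0.13 -0.2 ] 4.7583
0.028 [ 0.5032 -0.0007  0.047 ] [0.33 0.01 0.81] 5.0083
0.031 [ 0.5062 -0.0006  0.047 ] [-0.03 -0.34  0.24] 5.2583
0.034 [ 0.5092 -0.0006  0.047 ] [-0.28 -0.83  0.09] 5.5083
0.037 [ 5.122e-01 -5.000e-04  4.700e-02] [-0.05 -0.08  0.04] 5.7583
0.04 [ 5.152e-01 -5.000e-04  4.700e-02] [0.48 0.13 0.07] 6.0083
0.043 [ 5.175e-01 -3.000e-04  4.680e-02] [-2.75  0.38  1.12] 6.2583
confirm [-2.29  0.15  0.26]
```

View pics/side2z.png

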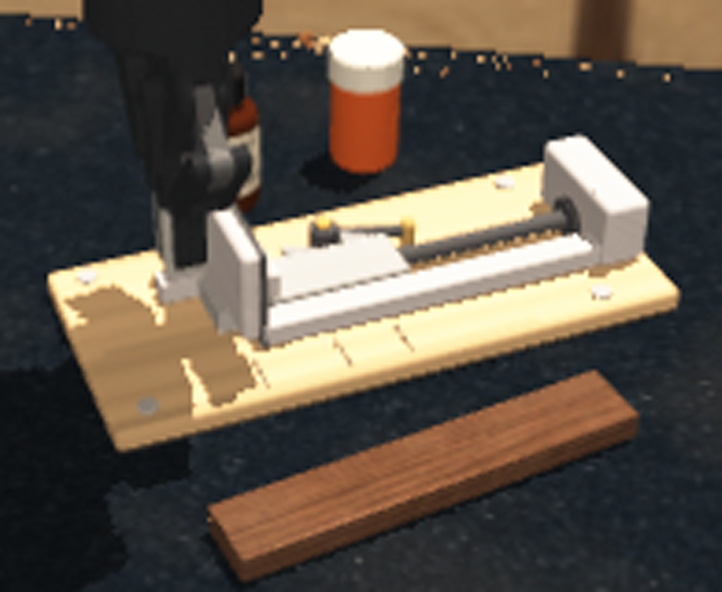

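Contact came at TCP x ≈ 0.517, as the fit predicted, with the plate still at home. Next I'll push it to about 0.054.

```bash
python3 - <<'E'
from h import *
psi=0.0135; d=np.array([np.cos(psi),np.sin(psi),0]); p0=np.array([.475,-.001,.047])
for s in (.043+.035,.043+.0535):
    r.move_linear(p0+s*d,v=.05); r.hold(.15)
    print(s,r.current_position().round(4),r.current_contact_force().round(2),r.current_time())
cv2.imwrite("pics/side3.png",cv2.cvtColor(camera("side"),cv2.COLOR_RGB2BGR))
E
python3 -c "
import cv2
a=cv2.imread('pics/side3.png')[170:330,240:435]; cv2.imwrite('pics/side3z.png',cv2.resize(a,None,fx=3.7,fy=3.7,interpolation=2))"
```

```text
0.078 [5.529e-01 1.000e-04 4.690e-02] [-4.56  2.06  0.74] 7.4083
0.0965 [5.709e-01 4.000e-04 4.690e-02] [-6.29  0.5   0.25] 8.075
```

View pics/side3z.png

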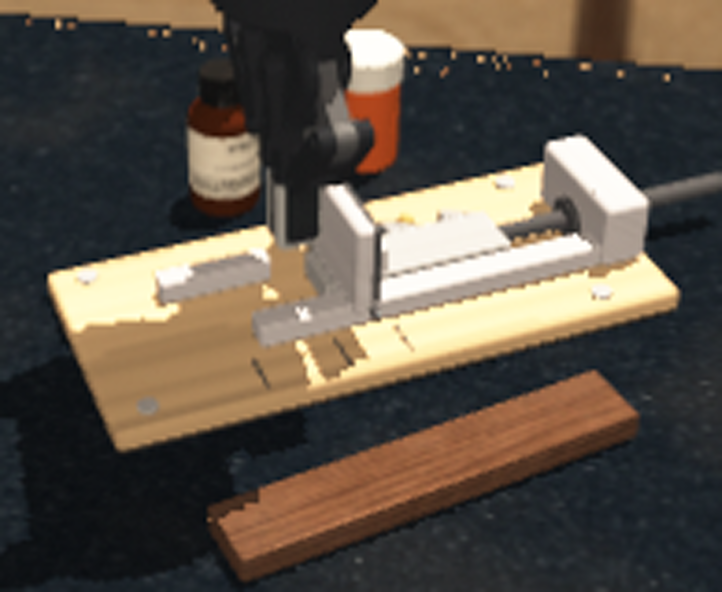

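The plate has moved past the middle mark. TCP displacement is 54 mm, and 6.3 N is what the spring should give there. Now I'll back off and look.

```bash
python3 - <<'E'
from h import *
psi=0.0135; d=np.array([np.cos(psi),np.sin(psi),0]); p0=np.array([.475,-.001,.047])
for s in (.0825,.076,.055):
    r.move_linear(p0+s*d,v=.06); print(s,r.current_position().round(4),r.current_contact_force().round(2),r.current_time())
cv2.imwrite("pics/side4.png",cv2.cvtColor(camera("side"),cv2.COLOR_RGB2BGR))
E
python3 -c "
import cv2
a=cv2.imread('pics/side4.png')[170:330,240:435]; cv2.imwrite('pics/side4z.png',cv2.resize(a,None,fx=3.7,fy=3.7,interpolation=2))"
```

```text
0.0825 [5.568e-01 1.000e-04 4.690e-02] [-6.06  1.28  0.89] 8.5083
0.076 [ 5.52e-01 -2.00e-04  4.75e-02] [ 1.15 -0.69 -1.  ] 8.7667
0.055 [ 5.303e-01 -3.000e-04  4.720e-02] [-0.94  0.58  0.45] 9.2667
```

View pics/side4z.png

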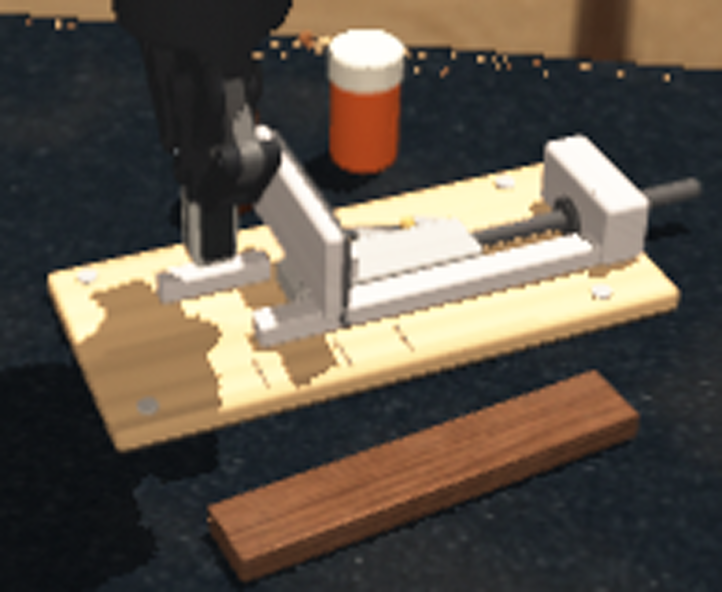

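Side view: the plate's near edge is at about (335,280) in the crop, at the middle mark, and it no longer touches the fingers. Next I'll retreat upwards, clear the top view and measure the travel.

Run:
```python
from h import *
q=r.current_orientation()
r.move_linear([.475,-.001,.055],v=.15); r.move_linear([.45,-.001,.2],v=.2)
r.move_j([-1.2,.342,1.524,0,1.275,-.1]); r.hold(.2)
print(r.current_time(),r.current_contact_force().round(2))
for n in("side","top"): cv2.imwrite(f"pics/{n}5.png",cv2.cvtColor(camera(n),cv2.COLOR_RGB2BGR))
p=np.load("pose.npy")
ims=[]
for n,sc,off,(hh,ww) in(("top",3.8,(270,125),(155,170)),("side",3.7,(240,170),(160,195))):
    a=cv2.imread(f"pics/{n}5.png")[off[1]:off[1]+hh,off[0]:off[0]+ww]; a=cv2.resize(a,None,fx=sc,fy=sc,interpolation=2)
    for t in (.04,):
        for y in(-.05,.05):
            u=((proj(n,w(p,(-.066+t,y,.08)))[0]-off+.5)*sc-.5).astype(int); cv2.circle(a,tuple(int(v) for v in u),4,(0,255,0),1)
    cv2.imwrite(f"pics/{n}5z.png",a)
```

```text
12.7167 [-0.75 -0.1  -0.63]
```

View pics/top5z.png

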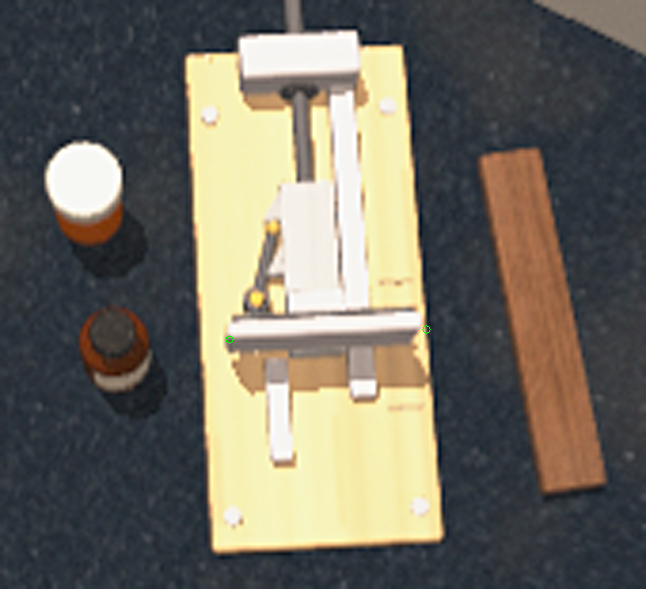

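View pics/side5z.png

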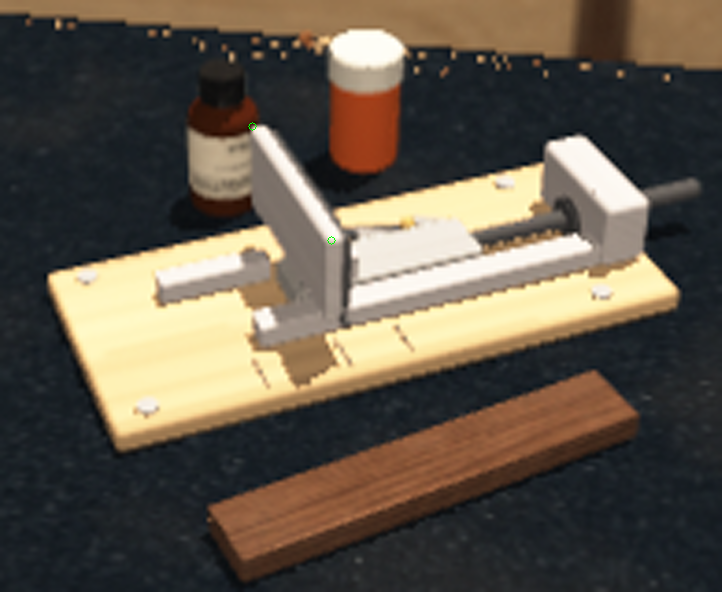

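Both views show the plate's top corners on the 0.040 prediction, to within the fit error. The pawl's roller is resting against the slide. The bottles and the blank have the same pixels as at the start.

```bash
python3 -c "
from plant import r,job
job.sign_off(); print(r.current_time())"
```

```text
the job is handed in; nothing more can be done
the job is handed in; nothing more can be done
```

The length stop is set to its middle catch, and the job was handed in at about 12.8 s on the robot's clock; no verdict was reported.

**What I did:** I pushed the near face of the plate with the shut fingertips. Contact was at TCP x ≈ 0.517, where the camera fit had put it. I stopped at about 0.054 m of travel, with a push force of 6.3 N against about 6.2 N expected from the spring there. Then I backed off straight towards the robot and moved the arm clear.

**Last checks:**
- **Slide:** both cameras show the plate resting where 0.040 m of travel was predicted. As the fingers drew back, the plate left them between 0.040 and 0.035 m.
- **Pawl:** in the top view it appears to be resting in against the slide. I did not touch it.
- **Bottles and blank:** they look unmoved in both views.
- **Robot:** it ended clear of everything, and the force reading was only noise, under 1 N.

**Disagreement:** the two cameras, fitted separately, differed by about 4 mm and 0.015 rad on the jig's pose. I used the joint fit, and the touch on the plate agreed with it.

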